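# Find the push switch that still snaps, fit it and prove it

### The job

Three spare push switches stand in the grey rack, and only one is still good: its green cap snaps through when pressed, while the other two stay soft all the way down. Gently press the caps right down in the rack (more than 20 N would crush a switch) until you have felt the good one snap, then lift that switch out, fit it upright and fully home into the empty square cut-out in the red controller's deck, press it through its snap once more there to prove it, and let go. Leave the soft switches in their pockets and do not disturb the pot, the screwdriver or the beaker.

Things in the scene. Friction and masses are not known exactly. Their poses are not given: they have to be found in the camera images.
- rack: grey spares rack, fixed, 70 x 270 x 32 mm (x, y, z); origin at the centre of its underside, long side along y, z up. Three square pockets 29 mm wide, 30 mm deep, open at the top, on its centre line at y = -90, 0 and +90 mm. A switch stands in each, its stem in the pocket and its bezel resting on the rack's top
- switch_a: one of three push switches that look alike (0.11 kg): black square bezel 36 x 36 x 22 mm tall (the part to grip), below it a white square stem 26 x 26 mm, 28 mm long, on top a round green cap. Origin: centre of the bezel's underside, the seating face (32 mm above the bench in the rack); z up, x and y along the bezel's sides. Any of the three may be the good one; their places vary
- switch_b: another of the three push switches, same look, size and origin as switch_a
- switch_c: another of the three push switches, same look, size and origin as switch_a
- cap_a: green cap of switch_a, 22 mm across; origin: centre of its top, at rest 34 mm above the switch's origin, 12 mm above the bezel. Pushes down 7 mm to a hard stop, springs back. Good: force climbs from 3 N to about 8 N in the first 1 to 2 mm, breaks over, falls to 1 to 2 N near 5.5 mm, then rises to about 6 N. Soft: only climbs, from 2.5 to 3 N up to 6 to 8 N at the stop
- cap_b: round green cap of switch_b, same size, origin and possible behaviours as cap_a
- cap_c: round green cap of switch_c, same size, origin and possible behaviours as cap_a
- controller: red bench controller box, fixed to the bench, 160 x 150 x 60 mm (x, y, z) with a flat deck and a small dark screen at the back of the deck; origin at the centre of its underside, x towards the screen, z up
- socket (a point): centre of the mouth of the empty square cut-out in the controller's deck, 60 mm above the bench; the cut-out is 29 mm wide, 35 mm deep, with 2 mm chamfered edges, its sides along the controller's x and y. The switch may go in any of the four ways round; when fully home its origin lies on this point
- pot: yellow lidded pot with a red cap, 64 mm across, 85 mm tall, standing on the bench; origin at the centre of its underside. Leave alone
- driver: screwdriver with a blue handle lying on the bench. Leave alone
- beaker: clear open beaker, 60 mm across, 70 mm tall, standing on the bench; origin at the centre of its underside. Leave alone

How it is judged (in metres and radians):
On the way, in this order (a step that is already met when the one before it is completed fails the run):
1. a cap is pressed through its snap in the rack: 3.4 mm or more down, the force fallen below 4 N (soft ones never do that) (((z of cap_a in the frame of switch_a below 0.0306 m and contact force between the fingers and cap_a between 0.2 and 4 N and distance of switch_a from where it was at the start of the episode below 0.006 m) or (z of cap_b in the frame of switch_b below 0.0306 m and contact force between the fingers and cap_b between 0.2 and 4 N and distance of switch_b from where it was at the start of the episode below 0.006 m) or (z of cap_c in the frame of switch_c below 0.0306 m and contact force between the fingers and cap_c between 0.2 and 4 N and distance of switch_c from where it was at the start of the episode below 0.006 m))), for 0.05 s.
2. a switch is in the cut-out, upright and fully home (((horizontal distance between switch_a and socket below 0.004 m and z of switch_a in the frame of socket below 0.002 m and angle between switch_a's own z axis and vertical below 0.06 rad) or (horizontal distance between switch_b and socket below 0.004 m and z of switch_b in the frame of socket below 0.002 m and angle between switch_b's own z axis and vertical below 0.06 rad) or (horizontal distance between switch_c and socket below 0.004 m and z of switch_c in the frame of socket below 0.002 m and angle between switch_c's own z axis and vertical below 0.06 rad))), for 0.2 s.
3. the fitted switch is pressed through its snap in the cut-out (((horizontal distance between switch_a and socket below 0.004 m and z of switch_a in the frame of socket below 0.002 m and angle between switch_a's own z axis and vertical below 0.06 rad and z of cap_a in the frame of switch_a below 0.0306 m and contact force between the fingers and cap_a between 0.2 and 4 N) or (horizontal distance between switch_b and socket below 0.004 m and z of switch_b in the frame of socket below 0.002 m and angle between switch_b's own z axis and vertical below 0.06 rad and z of cap_b in the frame of switch_b below 0.0306 m and contact force between the fingers and cap_b between 0.2 and 4 N) or (horizontal distance between switch_c and socket below 0.004 m and z of switch_c in the frame of socket below 0.002 m and angle between switch_c's own z axis and vertical below 0.06 rad and z of cap_c in the frame of switch_c below 0.0306 m and contact force between the fingers and cap_c between 0.2 and 4 N))), for 0.05 s.
At the end, for the whole second after the job is handed in: The fitted switch, the one that snaps, stands upright (within 0.06 rad) in the controller's cut-out, its bezel down on the deck (within 2 mm) and within 4 mm of the cut-out's centre, released and at rest; the other two stand in their own pockets in the rack (within 6 mm of where they began) (((horizontal distance between switch_a and socket below 0.004 m and z of switch_a in the frame of socket between -0.003 and 0.002 m and angle between switch_a's own z axis and vertical below 0.06 rad and linear speed of switch_a below 0.02 m/s and distance of each of switch_b, switch_c from where it was at the start of the episode below 0.006 m) or (horizontal distance between switch_b and socket below 0.004 m and z of switch_b in the frame of socket between -0.003 and 0.002 m and angle between switch_b's own z axis and vertical below 0.06 rad and linear speed of switch_b below 0.02 m/s and distance of each of switch_a, switch_c from where it was at the start of the episode below 0.006 m) or (horizontal distance between switch_c and socket below 0.004 m and z of switch_c in the frame of socket between -0.003 and 0.002 m and angle between switch_c's own z axis and vertical below 0.06 rad and linear speed of switch_c below 0.02 m/s and distance of each of switch_a, switch_b from where it was at the start of the episode below 0.006 m))); the robot touches nothing.
It fails at once if a cap is pressed with more than 20 N (contact force between anything else and cap_a above 20 N or contact force between anything else and cap_b above 20 N or contact force between anything else and cap_c above 20 N).
It fails at once if the pot, the screwdriver or the beaker is moved by more than 25 mm (distance of any of pot, driver, beaker from where it was at the start of the episode above 0.025 m).
It also fails if it takes over 72 s, if anything falls off the work surface, if the arm or the gripper's body presses on something with over 40 N, if the wrist force passes 120 N, or if a joint passes its speed limit or range.

### The arm

A 7-joint arm with a two-finger parallel gripper is mounted at the origin on the work surface. World frame = base frame: x ahead of the robot, y to its left, z up, the work surface at z = 0. Lengths are in m, angles in degrees, forces in N, time in s.
With the tool pointing down it reaches from about 0.4 to 0.85 m from the base axis. Payload 4.5 kg.
Tool frame: the origin (TCP) lies at the very end of the fingers, on their centre line; the grasp point (between the pads) lies 19 mm behind it; z points along the fingers, x is the direction in which the jaws open and shut, and the axes are right-handed (so a half turn about z gives the same grasp; the last joint's range is limited). The gripper opens to 85 mm and grips with 20 to 120 N. Pads are 22 mm wide; open, the fingers measure 114 mm over their backs; the gripper's body (76 mm by 85 mm) begins 54 mm behind the grasp point. The pads swing forward as they close: fully open they stand 13 mm farther back than shut.
Start: joints at [78.77, 39.483, -11.15, 89.685, 9.013, 51.709, -12.324], TCP at [0.142, -0.609, 0.231] pointing down, gripper open.
Joint ranges: [-172.22, 172.22], [-26.19, 119.32], [-84.43, 86.54], [7.71, 146.69], [-57.33, 237.33], [2.42, 119.75], [-152.13, 152.13]. Speed limits (degrees/s): [147.25, 147.25, 180, 180, 180, 180, 180].

### API

Orientations are given as a 3x3 rotation matrix whose columns are the frame's x, y, z axes.
In Python, from station import readout, read_camera, env, boxes_of, cut_out gives the robot as it stands. The module is installed in compiled form; this text tells all that it offers.
- The arm moves only by the tool apply_moves, never from a script. Its argument "steps" is one flat list of numbers, 4 for each row, row after row: the shift along the world's x, y, z as a fraction of full scale, then the turn about the world's z as a fraction of full scale. In form: [dx, dy, dz, twist, dx, dy, dz, twist, ...]. A call has 1 to 5 rows; each row shifts and turns the pose as measured when the row begins; what a row does not reach is not made up. Full scale, the value 1, is 1000 mm for a shift and 2 pi rad for a turn. A row lasts 1/10 s, in which the tool goes at most 50 mm and 8.59 degrees, less where a joint would pass 70% of its speed; a pose out of reach is approached as far as the arm can. A call with a number of a shift or a turn outside -1 to 1 is refused whole. A call with a gripper value outside its range is refused whole. "jaw" is the closure in counts, from 0 (fully open) to 255 (shut), set as the call begins (left out, the last holds). The fingers move at their own pace and stop on an object; "force" is the grip in N (left out, the last holds). Time passes only in rows, so rows that do not move let the fingers close. It gives the time, the measured TCP pose, the force and the opening at its end, in the units of the state.
- readout.get_obs(): the state, without advancing time (a new reading comes with each control period).
- read_camera(name): name is "side" or "top" or "wrist"; returns a dict with "image" (400x640x3 uint8, red, green, blue), "mtx" (3x3 intrinsics, pixels), "k1" (the pictures are not rectified: a ray, as slopes to the right and down, at radius r is drawn at 1 + k1 r^2 times it, then the intrinsics apply), "R" (3x3) and "t" (3): a world point X has camera coordinates R X + t; the wrist camera has in their place "mount" (4x4, takes a point from camera to tool coordinates, whose origin is the TCP and whose axes are the tool frame's). Camera axes: x right, y down, z forward; pixel columns grow to the right and rows downward; lengths in m; the calibration is good to about 2 mm. A picture is of the moment at which its call begins: read the wrist's pose just before it. There is no depth.
- env.job_done(): hands the job in, once; it reports no verdict.
Trained networks look in a picture, given as the dict that the camera call returned (one of the last four; its "shot" number tells which), for a name from the list of things; names that differ only in an ending like _2 or _b are one class to them, and where a whole thing is asked for, a point or a joint stands for the part that bears it (a point fixed in the world has none). Each returns a list of dicts, best first, with "score" (0 to 1); they miss things now and then, are a little off and sometimes report something else, mostly with a low value. They report only what shows in the picture. A call takes as long as a camera call.
- boxes_of(query, picture): "location" ([x, y, z] in m, in world coordinates, good to about 4 mm: the middle of the surface that is visible of it).
- cut_out(query, picture): "mask" (400x640 bool, what is visible of it).
The state is a dict: "time": time; "joints": joint angles; "dq": joint speeds; "joint_torque": joint torques, N m; "tcp_pos": TCP position; "eef_rot": TCP orientation; "contact_force": force on the tool from outside, world axes, zero at the start; "ft_torque": the same for the moment, N m; "grip_width": finger opening in m.
Only numpy, scipy, OpenCV 4.12 (cv2) and the standard library are available. Lean on these libraries where they do the work, as an engineer would, in place of code of your own. Each camera call takes 0.05 s, during which the arm holds its last target.

## Working session

There is one attempt and no reset: what is moved stays moved. The work goes in short steps, Python scripts to look and compute and a tool call to move; the robot and the scene stay as the last step left them, time stands still between calls to the robot, and variables do not carry over. Pictures are saved under pics/ and viewed, and the job is handed in when it is done.

Besides the shell and the picture viewer there is one more tool, called in YAML: its name, and indented under it one key for each argument. apply_moves: Moves the arm, as the interface text tells. Shift numbers are shares of 1000 mm and turn numbers shares of 2 pi rad, none past 1 either way. Its arguments: {"type":"object","properties":{"steps":{"type":"array","items":{"type":"number"}},"jaw":{"type":"number"},"force":{"type":"number"}},"required":["steps"]}

```bash
mkdir -p pics
cat > h.py <<'E'
import numpy as np, cv2
from station import readout, read_camera, env, boxes_of, cut_out
def save(p,n): cv2.imwrite('pics/'+n,p['image'][:,:,::-1])
def ray(p,u,v):
    K=p['mtx']; x=(u-K[0,2])/K[0,0]; y=(v-K[1,2])/K[1,1]
    d=np.array([[x,y]])
    a=np.array([x,y]); b=a.copy()
    for _ in range(20): b=a/(1+p['k1']*(b@b))
    return np.array([b[0],b[1],1.])
def pose(p,obs=None):
    if 'R' in p and p.get('R') is not None: 
        R=np.array(p['R']);t=np.array(p['t']); return R.T,-R.T@t
    M=np.array(p['mount']);Rt=np.array(obs['eef_rot']);tt=np.array(obs['tcp_pos'])
    return Rt@M[:3,:3], Rt@M[:3,3]+tt
def onz(p,u,v,z,obs=None):
    R,c=pose(p,obs); d=R@ray(p,u,v); return c+d*(z-c[2])/d[2]
def proj(p,X,obs=None):
    R,c=pose(p,obs); q=R.T@(np.array(X)-c); a=q[:2]/q[2]; a=a*(1+p['k1']*(a@a)); K=p['mtx']
    return np.array([K[0,0]*a[0]+K[0,2],K[1,1]*a[1]+K[1,2]])
E
python3 - <<'E'
from h import *
o=readout.get_obs(); print({k:np.round(v,3).tolist() for k,v in o.items()})
for n in ['top','side','wrist']:
    p=read_camera(n); save(p,n+'0.png')
    print(n,pose(p,o)[1].round(3), [ (k) for k in p])
    for q in ['rack','switch_a','cap_a','controller','socket','pot','driver','beaker']:
        print(q,[(np.round(b['location'],3).tolist(),round(b['score'],2)) for b in boxes_of(q,p)])
E
```

```text
{'time': 0.0, 'joints': [78.77, 39.534, -11.144, 89.749, 9.014, 51.708, -12.325], 'dq': [-0.122, 0.044, 0.013, -0.068, -0.013, 0.015, -0.105], 'joint_torque': [-0.0, -53.961, -1.266, -15.854, 0.009, 0.01, 0.0], 'tcp_pos': [0.142, -0.608, 0.23], 'eef_rot': [[0.228, -0.974, -0.001], [-0.974, -0.228, 0.002], [-0.002, 0.0, -1.0]], 'contact_force': [-0.353, 0.224, 0.446], 'ft_torque': [0.091, -0.022, -0.004], 'grip_width': 0.085}
top [0.497 0.07  1.112] ['image', 'mtx', 'k1', 'R', 't', 'shot']
rack [([0.522, -0.157, 0.034], 0.72)]
switch_a [([0.51, -0.251, 0.055], 0.87), ([0.531, -0.073, 0.058], 0.72), ([0.513, -0.161, 0.05], 0.7)]
cap_a [([0.509, -0.254, 0.065], 0.45), ([0.768, -0.042, 0.021], 0.38)]
controller [([0.569, 0.24, 0.059], 0.64), ([0.515, -0.161, 0.054], 0.42)]
socket [([0.57, 0.236, 0.058], 0.67), ([0.507, -0.252, 0.068], 0.34), ([0.771, -0.043, 0.02], 0.31)]
pot [([0.729, -0.287, 0.086], 0.89)]
driver [([0.772, -0.043, 0.022], 0.57)]
beaker [([0.516, 0.412, 0.042], 0.79)]
side [0.326 0.844 1.062] ['image', 'mtx', 'k1', 'R', 't', 'shot']
rack [([0.507, -0.127, 0.028], 0.73), ([0.53, -0.07, 0.069], 0.18)]
switch_a [([0.515, -0.152, 0.055], 0.73), ([0.509, -0.238, 0.052], 0.52), ([0.53, -0.064, 0.054], 0.47)]
cap_a [([0.514, 0.396, 0.044], 0.71), ([0.516, -0.157, 0.061], 0.42)]
controller [([0.567, 0.256, 0.06], 0.92)]
socket [([0.567, 0.26, 0.059], 0.91), ([0.507, -0.242, 0.054], 0.68)]
pot [([0.724, -0.273, 0.058], 0.8)]
driver [([0.76, -0.033, 0.025], 0.68)]
beaker [([0.515, 0.397, 0.042], 0.81)]
wrist [ 0.214 -0.59   0.372] ['image', 'mtx', 'k1', 'mount', 'shot']
rack []
switch_a []
cap_a []
controller []
socket []
pot []
driver []
beaker []
```

View pics/top0.png

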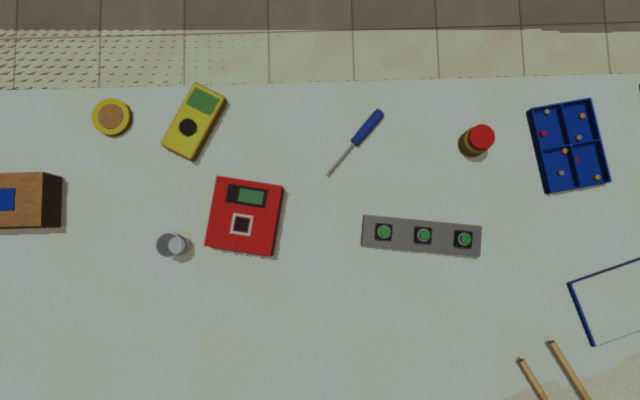

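View pics/side0.png

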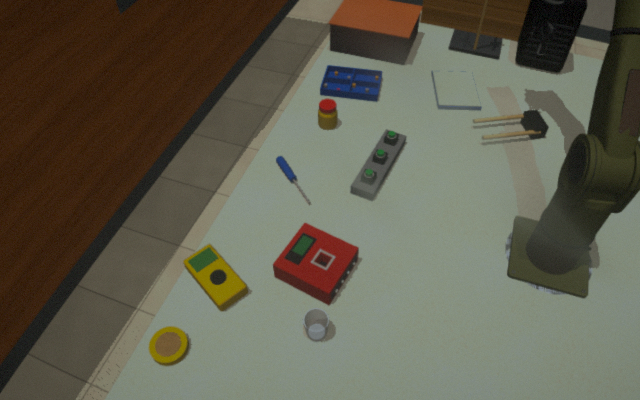

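Run:
```python
from h import *
p=read_camera('top'); im=p['image'].astype(int); save(p,'top1.png')
r,g,b=im[...,0],im[...,1],im[...,2]
m=((g>r*1.5)&(g>b*1.3)&(g>60)).astype(np.uint8); m[:, :350]=0; m[:,500:]=0
n,l,s,c=cv2.connectedComponentsWithStats(m)
P=[]
for i in range(1,n):
    if s[i,4]>20: print(s[i],c[i],onz(p,*c[i],.066).round(4)); P.append(onz(p,*c[i],.066)[:2])
P=np.array(P); d=P[0]-P[-1]; print('axis deg',np.degrees(np.arctan2(d[1],d[0])),np.linalg.norm(d))
# switch masks
# red box
m=((r>1.8*g)&(r>1.8*b)&(r>70)).astype(np.uint8); m[:,300:]=0
cn=max(cv2.findContours(m,cv2.RETR_EXTERNAL,2)[0],key=cv2.contourArea)
R=cv2.minAreaRect(cn); print('red',R)
bx=cv2.boxPoints(R); print([onz(p,*q,.06)[:2].round(4).tolist() for q in bx])
sub=im[205:245,222:262]
w=(sub.min(2)>130).astype(np.uint8)
cs,h=cv2.findContours(w,cv2.RETR_CCOMP,2)
for q in cs:
    if cv2.contourArea(q)>30:
        R=cv2.minAreaRect(q); cc=np.array(R[0])+[222,205]; print(R,cc,onz(p,*cc,.06).round(4))
big=cv2.resize(p['image'][195:265,195:300],None,fx=7,fy=7,interpolation=2); cv2.imwrite('pics/ctl.png',big[:,:,::-1])
big=cv2.resize(p['image'][205:265,355:490],None,fx=5,fy=5,interpolation=2); cv2.imwrite('pics/rack.png',big[:,:,::-1])
```

```text
[380 227  10   9  69] [384.10144928 231.05797101] [ 0.5277 -0.073   0.066 ]
[420 230  10  10  75] [424.26666667 234.61333333] [ 0.5174 -0.1615  0.066 ]
[461 234  10  10  78] [465.25641026 238.5       ] [ 0.5065 -0.2514  0.066 ]
axis deg 83.22845410346333 0.17958846617115926
red ((242.9162139892578, 215.70518493652344), (67.24645233154297, 72.0068359375), 9.688786506652832)
[[0.5066, 0.3282], [0.6653, 0.3007], [0.6355, 0.1514], [0.4776, 0.1813]]
((19.080001831054688, 19.060001373291016), (19.31962776184082, 19.58795928955078), 10.30484676361084) [241.08000183 224.06000137] [0.552  0.2447 0.06  ]
((19.16216278076172, 19.027027130126953), (18.412687301635742, 18.41268539428711), 9.462322235107422) [241.16216278 224.02702713] [0.5521 0.2445 0.06  ]
```

View pics/ctl.png

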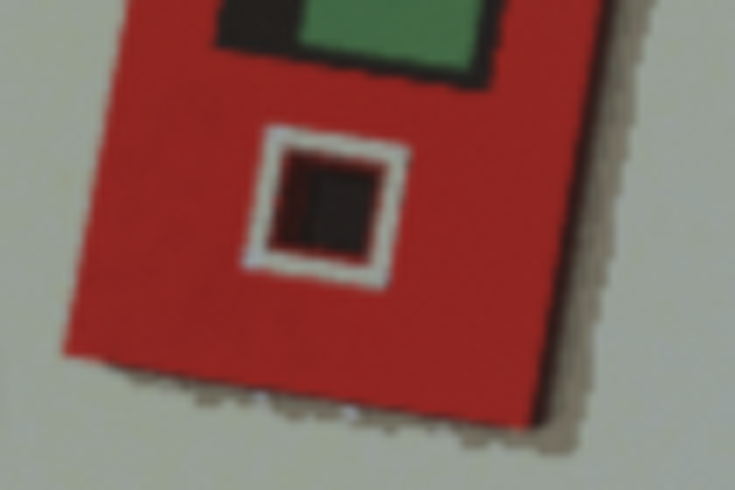

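View pics/rack.png

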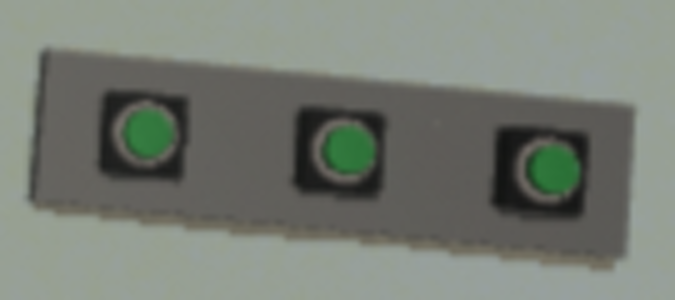

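apply_moves:
  steps: [0.034,0.033,-0.003,-0.006,0.034,0.033,-0.003,-0.006,0.034,0.033,-0.003,-0.006,0.034,0.033,-0.003,-0.006,0.034,0.033,-0.003,-0.006]
  jaw: 255
  force: 40

```text
time: 1.9
tcp_pos: [0.3082, -0.4458, 0.2163]
eef_rot: [[0.015, -1.0, -0.003], [-1.0, -0.015, -0.008], [0.008, 0.003, -1.0]]
contact_force: [0.3, 0.3, -0.5]
grip_width: 0.0123
```

apply_moves:
  steps: [0.034,0.033,-0.003,-0.006,0.034,0.033,-0.003,-0.006,0.034,0.033,-0.003,-0.006,0.034,0.033,-0.003,-0.006,0.034,0.033,-0.003,-0.006]

```text
time: 2.4
tcp_pos: [0.4851, -0.2738, 0.2018]
eef_rot: [[-0.181, -0.983, -0.002], [-0.983, 0.181, -0.009], [0.01, 0.0, -1.0]]
contact_force: [0.1, -0.1, 0.8]
grip_width: 0.0002
```

apply_moves:
  steps: [0.0,0.022,0.0,0.01,0.0,0.0,0.0,0.0]

```text
time: 2.6
tcp_pos: [0.4924, -0.2423, 0.2014]
eef_rot: [[-0.104, -0.995, 0.004], [-0.995, 0.104, -0.005], [0.005, -0.004, -1.0]]
contact_force: [-0.1, 0.1, 0.2]
grip_width: 0.0001
```

Run:
```python
from h import *
o=readout.get_obs(); p=read_camera('wrist'); save(p,'w1.png'); print(o['tcp_pos'],np.round(o['eef_rot'],4),o['contact_force'])
im=p['image'].astype(int);r,g,b=im[...,0],im[...,1],im[...,2]
m=((g>r*1.5)&(g>b*1.3)&(g>60)).astype(np.uint8)
n,l,s,c=cv2.connectedComponentsWithStats(m)
for i in range(1,n):
    if s[i,4]>60: print(s[i],c[i],onz(p,*c[i],.066,o).round(4))
```

```text
[ 0.49239908 -0.24231334  0.20143894] [[-0.1037 -0.9946  0.0035]
 [-0.9946  0.1037 -0.0052]
 [ 0.0048 -0.0041 -1.    ]] [-0.11758708  0.1090778   0.196469  ]
[136 165  22  21 335] [146.61492537 175.36119403] [ 0.5285 -0.0732  0.066 ]
[226 166  21  21 329] [236.16109422 175.98176292] [ 0.5187 -0.1613  0.066 ]
[316 168  21  20 316] [326.29746835 177.5443038 ] [ 0.5077 -0.2509  0.066 ]
```

View pics/w1.png

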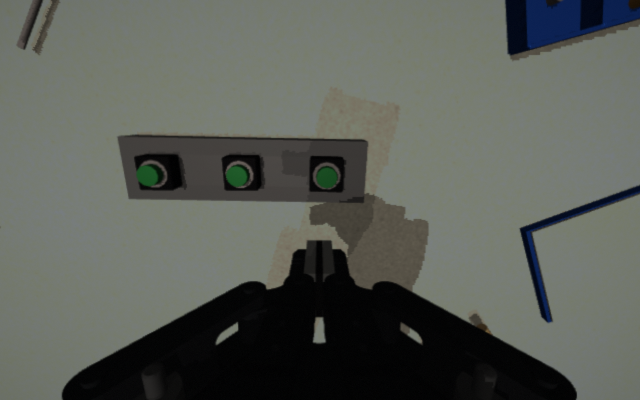

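apply_moves:
  steps: [0.007,-0.004,-0.038,0.0,0.007,-0.004,-0.038,0.0,0.0,0.0,-0.035,0.0,0.0,0.0,-0.01,0,0.0,0.0,0.0,0.0]

```text
time: 3.15
tcp_pos: [0.5071, -0.2632, 0.08]
eef_rot: [[-0.121, -0.993, 0.012], [-0.993, 0.12, -0.017], [0.015, -0.014, -1.0]]
contact_force: [-0.3, -0.1, 0.7]
grip_width: -0.0002
```

apply_moves:
  steps: [0.0,0.012,-0.004,0.003,0.0,0.0,0.0,0.0,0.0,0.0,0.0,0.0]

```text
time: 3.45
tcp_pos: [0.5081, -0.2529, 0.0792]
eef_rot: [[-0.104, -0.994, 0.017], [-0.994, 0.103, -0.019], [0.017, -0.019, -1.0]]
contact_force: [-0.4, 0.2, 0.1]
grip_width: -0.0001
```

apply_moves:
  steps: [0.0,0.001,-0.006,0.0,0.0,0.0,-0.004,0.0,0.0,0.0,-0.001,0.0]

```text
time: 3.75
tcp_pos: [0.5098, -0.2521, 0.0699]
eef_rot: [[-0.103, -0.994, 0.021], [-0.994, 0.103, -0.021], [0.019, -0.024, -1.0]]
contact_force: [-0.4, -0.0, -0.5]
grip_width: -0.0002
```

apply_moves:
  steps: [0.0,0.0,-0.002,0.0]

```text
time: 3.85
tcp_pos: [0.5099, -0.2521, 0.0679]
eef_rot: [[-0.103, -0.994, 0.022], [-0.994, 0.103, -0.021], [0.019, -0.024, -1.0]]
contact_force: [0.1, -0.5, 0.6]
grip_width: 0.0002
```

apply_moves:
  steps: [0.0,0.0,-0.002,0.0]

```text
time: 3.95
tcp_pos: [0.51, -0.2522, 0.0657]
eef_rot: [[-0.103, -0.994, 0.022], [-0.994, 0.103, -0.021], [0.019, -0.024, -1.0]]
contact_force: [-0.7, 0.2, 3.3]
grip_width: 0.0002
```

apply_moves:
  steps: [-0.001,0.0,-0.001,0.0]

```text
time: 4.05
tcp_pos: [0.5098, -0.2522, 0.0648]
eef_rot: [[-0.103, -0.994, 0.023], [-0.995, 0.102, -0.021], [0.019, -0.026, -0.999]]
contact_force: [2.4, 0.3, 3.7]
grip_width: 0.0002
```

apply_moves:
  steps: [0.0,0.0,-0.001,0.0]

```text
time: 4.15
tcp_pos: [0.51, -0.2522, 0.064]
eef_rot: [[-0.103, -0.994, 0.024], [-0.995, 0.102, -0.021], [0.019, -0.026, -0.999]]
contact_force: [-1.0, 1.6, 4.3]
grip_width: -0.0004
```

apply_moves:
  steps: [0.0,0.0,-0.001,0.0]

```text
time: 4.25
tcp_pos: [0.5099, -0.2522, 0.0632]
eef_rot: [[-0.103, -0.994, 0.024], [-0.995, 0.102, -0.021], [0.019, -0.026, -0.999]]
contact_force: [-1.3, -0.4, 4.3]
grip_width: 0.0001
```

apply_moves:
  steps: [0.0,0.0,-0.001,0.0]

```text
time: 4.35
tcp_pos: [0.5099, -0.2522, 0.0624]
eef_rot: [[-0.103, -0.994, 0.024], [-0.995, 0.102, -0.021], [0.019, -0.026, -0.999]]
contact_force: [0.2, 0.8, 5.4]
grip_width: -0.0
```

apply_moves:
  steps: [0.0,0.0,-0.002,0.0]

```text
time: 4.45
tcp_pos: [0.51, -0.2522, 0.0607]
eef_rot: [[-0.103, -0.994, 0.024], [-0.994, 0.103, -0.021], [0.019, -0.026, -0.999]]
contact_force: [-0.5, 1.1, 6.4]
grip_width: -0.0
```

apply_moves:
  steps: [0.0,0.0,0.012,0.0,0.0,0.0,0.01,0.0]

```text
time: 4.65
tcp_pos: [0.5092, -0.2522, 0.0826]
eef_rot: [[-0.103, -0.994, 0.022], [-0.994, 0.103, -0.021], [0.019, -0.024, -1.0]]
contact_force: [-0.0, -0.0, 0.3]
grip_width: 0.0
```

First switch is soft: the force only climbed, to 6.4 N at 5.3 mm. I'll try the middle one next.

apply_moves:
  steps: [0.004,0.045,0.0,0.0,0.004,0.045,0.0,0.0,0.0,0.0,0.0,0.0]

```text
time: 4.95
tcp_pos: [0.5179, -0.163, 0.086]
eef_rot: [[-0.109, -0.994, 0.026], [-0.994, 0.109, -0.024], [0.021, -0.029, -0.999]]
contact_force: [0.0, 0.3, 0.1]
grip_width: -0.0002
```

apply_moves:
  steps: [0.0,0.001,-0.01,0.0,-0.001,0.0,-0.007,0.0,0.0,0.0,-0.001,0.0]

```text
time: 5.25
tcp_pos: [0.5167, -0.1626, 0.0678]
eef_rot: [[-0.109, -0.994, 0.026], [-0.994, 0.108, -0.025], [0.022, -0.029, -0.999]]
contact_force: [-0.1, 1.1, 0.2]
grip_width: 0.0002
```

apply_moves:
  steps: [0.0,0.0,-0.002,0.0]

```text
time: 5.35
tcp_pos: [0.5165, -0.1636, 0.0654]
eef_rot: [[-0.11, -0.994, 0.026], [-0.994, 0.11, -0.025], [0.022, -0.029, -0.999]]
contact_force: [1.1, 3.6, 3.5]
grip_width: 0.0002
```

apply_moves:
  steps: [0.0,0.0,-0.001,0.0]

```text
time: 5.45
tcp_pos: [0.5165, -0.1638, 0.0643]
eef_rot: [[-0.111, -0.993, 0.026], [-0.994, 0.111, -0.025], [0.022, -0.029, -0.999]]
contact_force: [0.3, 2.9, 4.6]
grip_width: -0.0001
```

apply_moves:
  steps: [0.0,0.0,-0.001,0.0]

```text
time: 5.55
tcp_pos: [0.5165, -0.1638, 0.0634]
eef_rot: [[-0.112, -0.993, 0.026], [-0.994, 0.111, -0.024], [0.021, -0.029, -0.999]]
contact_force: [0.5, 2.2, 4.2]
grip_width: -0.0003
```

apply_moves:
  steps: [0.0,0.0,-0.001,0.0]

```text
time: 5.65
tcp_pos: [0.5165, -0.1638, 0.0625]
eef_rot: [[-0.112, -0.993, 0.026], [-0.993, 0.111, -0.024], [0.021, -0.029, -0.999]]
contact_force: [-0.7, 2.1, 5.7]
grip_width: -0.0002
```

apply_moves:
  steps: [0.0,0.0,-0.001,0.0]

```text
time: 5.75
tcp_pos: [0.5165, -0.1638, 0.0617]
eef_rot: [[-0.112, -0.993, 0.027], [-0.993, 0.112, -0.024], [0.02, -0.029, -0.999]]
contact_force: [-0.5, 1.7, 4.9]
grip_width: -0.0001
```

apply_moves:
  steps: [0.0,0.0,-0.001,0.0]

```text
time: 5.85
tcp_pos: [0.5165, -0.1638, 0.0609]
eef_rot: [[-0.112, -0.993, 0.027], [-0.993, 0.112, -0.024], [0.02, -0.029, -0.999]]
contact_force: [0.5, 2.4, 5.5]
grip_width: 0.0002
```

apply_moves:
  steps: [0.0,0.0,-0.001,0.0]

```text
time: 5.95
tcp_pos: [0.5165, -0.1638, 0.0601]
eef_rot: [[-0.112, -0.993, 0.027], [-0.993, 0.112, -0.024], [0.02, -0.029, -0.999]]
contact_force: [-0.6, 2.3, 6.5]
grip_width: -0.0002
```

apply_moves:
  steps: [0.0,0.0,0.013,0.0,0.0,0.0,0.013,0.0]

```text
time: 6.15
tcp_pos: [0.5157, -0.1647, 0.0861]
eef_rot: [[-0.113, -0.993, 0.025], [-0.993, 0.112, -0.024], [0.021, -0.027, -0.999]]
contact_force: [0.7, -0.2, -0.1]
grip_width: -0.0002
```

apply_moves:
  steps: [0.005,0.046,0.0,0.002,0.006,0.046,0.0,0.0,0.0,0.0,0.0,0.0]

```text
time: 6.45
tcp_pos: [0.5288, -0.075, 0.0906]
eef_rot: [[-0.108, -0.994, 0.032], [-0.994, 0.107, -0.028], [0.025, -0.034, -0.999]]
contact_force: [0.4, 0.0, -0.1]
grip_width: -0.0
```

Soft as well (climbed to 6.5 N). Third one, at about (0.528, -0.073).

apply_moves:
  steps: [0.0,0.001,-0.014,0.0,-0.001,0.0,-0.008,0.0,0.0,0.0,-0.001,0.0]

```text
time: 6.75
tcp_pos: [0.5289, -0.0743, 0.0698]
eef_rot: [[-0.106, -0.994, 0.035], [-0.994, 0.105, -0.03], [0.026, -0.038, -0.999]]
contact_force: [-0.7, -0.5, 0.1]
grip_width: 0.0
```

apply_moves:
  steps: [0.0,0.0,-0.001,0.0]

```text
time: 6.85
tcp_pos: [0.5288, -0.0753, 0.0691]
eef_rot: [[-0.108, -0.994, 0.035], [-0.994, 0.107, -0.031], [0.027, -0.038, -0.999]]
contact_force: [0.0, 0.2, 0.4]
grip_width: -0.0
```

apply_moves:
  steps: [0.0,0.0,-0.001,0.0]

```text
time: 6.95
tcp_pos: [0.5287, -0.0763, 0.0683]
eef_rot: [[-0.109, -0.993, 0.035], [-0.994, 0.108, -0.031], [0.027, -0.038, -0.999]]
contact_force: [-0.1, 0.1, 0.3]
grip_width: -0.0001
```

apply_moves:
  steps: [0.0,0.0,-0.001,0.0]

```text
time: 7.05
tcp_pos: [0.5288, -0.077, 0.0676]
eef_rot: [[-0.11, -0.993, 0.035], [-0.994, 0.109, -0.032], [0.028, -0.038, -0.999]]
contact_force: [0.5, -0.1, -0.4]
grip_width: 0.0003
```

apply_moves:
  steps: [0.0,0.0,-0.001,0.0]

```text
time: 7.15
tcp_pos: [0.5288, -0.0775, 0.0667]
eef_rot: [[-0.111, -0.993, 0.036], [-0.993, 0.11, -0.032], [0.028, -0.039, -0.999]]
contact_force: [-0.2, -0.3, 0.5]
grip_width: 0.0002
```

apply_moves:
  steps: [0.0,0.004,0.0,0.0]

```text
time: 7.25
tcp_pos: [0.5288, -0.0743, 0.0668]
eef_rot: [[-0.112, -0.993, 0.036], [-0.993, 0.111, -0.033], [0.028, -0.039, -0.999]]
contact_force: [1.0, -0.3, -0.2]
grip_width: -0.0001
```

apply_moves:
  steps: [0.0,0.001,-0.001,0.0]

```text
time: 7.35
tcp_pos: [0.5289, -0.073, 0.066]
eef_rot: [[-0.112, -0.993, 0.036], [-0.993, 0.111, -0.033], [0.028, -0.039, -0.999]]
contact_force: [-1.3, 0.4, 4.6]
grip_width: -0.0
```

apply_moves:
  steps: [0.0,0.0,-0.001,0.0]

```text
time: 7.45
tcp_pos: [0.529, -0.073, 0.0654]
eef_rot: [[-0.112, -0.993, 0.036], [-0.993, 0.111, -0.033], [0.029, -0.04, -0.999]]
contact_force: [-0.8, -0.3, 6.7]
grip_width: -0.0002
```

apply_moves:
  steps: [0.0,0.0,-0.001,0.0]

```text
time: 7.55
tcp_pos: [0.5289, -0.073, 0.0648]
eef_rot: [[-0.112, -0.993, 0.036], [-0.993, 0.111, -0.033], [0.029, -0.04, -0.999]]
contact_force: [-1.4, 0.9, 6.5]
grip_width: 0.0
```

apply_moves:
  steps: [0.0,0.0,-0.001,0.0]

```text
time: 7.65
tcp_pos: [0.5289, -0.073, 0.0644]
eef_rot: [[-0.112, -0.993, 0.037], [-0.993, 0.11, -0.033], [0.029, -0.04, -0.999]]
contact_force: [-2.0, 0.6, 6.6]
grip_width: 0.0003
```

apply_moves:
  steps: [0.0,0.0,-0.001,0.0]

```text
time: 7.75
tcp_pos: [0.5289, -0.073, 0.0639]
eef_rot: [[-0.112, -0.993, 0.037], [-0.993, 0.111, -0.033], [0.029, -0.04, -0.999]]
contact_force: [-1.1, 0.4, 5.7]
grip_width: -0.0004
```

Breaking over; continuing to press.

apply_moves:
  steps: [0.0,0.0,-0.001,0.0]

```text
time: 7.85
tcp_pos: [0.5289, -0.073, 0.0633]
eef_rot: [[-0.112, -0.993, 0.037], [-0.993, 0.11, -0.033], [0.029, -0.041, -0.999]]
contact_force: [-1.9, -0.6, 5.5]
grip_width: -0.0004
```

apply_moves:
  steps: [0.0,0.0,-0.001,0.0]

```text
time: 7.95
tcp_pos: [0.5289, -0.073, 0.0627]
eef_rot: [[-0.112, -0.993, 0.037], [-0.993, 0.11, -0.034], [0.029, -0.041, -0.999]]
contact_force: [-0.6, -0.1, 4.4]
grip_width: 0.0
```

apply_moves:
  steps: [0.0,0.0,-0.001,0.0]

```text
time: 8.05
tcp_pos: [0.5289, -0.073, 0.062]
eef_rot: [[-0.112, -0.993, 0.038], [-0.993, 0.11, -0.034], [0.029, -0.041, -0.999]]
contact_force: [-0.7, -0.2, 2.7]
grip_width: 0.0003
```

apply_moves:
  steps: [0.0,0.0,-0.001,0.0]

```text
time: 8.15
tcp_pos: [0.5289, -0.073, 0.061]
eef_rot: [[-0.112, -0.993, 0.038], [-0.993, 0.11, -0.034], [0.029, -0.041, -0.999]]
contact_force: [-0.1, -0.8, 1.1]
grip_width: 0.0002
```

apply_moves:
  steps: [0.0,0.0,0.0,0.0]

```text
time: 8.25
tcp_pos: [0.5289, -0.073, 0.0608]
eef_rot: [[-0.111, -0.993, 0.038], [-0.993, 0.11, -0.034], [0.029, -0.041, -0.999]]
contact_force: [-0.8, 0.1, 2.3]
grip_width: -0.0
```

apply_moves:
  steps: [0.0,0.0,0.03,0.0,0.0,0.0,0.04,0.0,0.0,0.0,0.04,0.0,0,0,0,0]
  jaw: 0

```text
time: 8.65
tcp_pos: [0.5282, -0.0723, 0.172]
eef_rot: [[-0.11, -0.993, 0.034], [-0.993, 0.109, -0.033], [0.029, -0.037, -0.999]]
contact_force: [1.0, -1.0, -0.0]
grip_width: 0.0581
```

Run:
```python
from h import *
o=readout.get_obs(); p=read_camera('wrist'); save(p,'w2.png'); print(o['tcp_pos'],np.round(o['eef_rot'],4),o['contact_force'],np.round(o['joints'],1),o['dq'])
im=p['image'].astype(int);r,g,b=im[...,0],im[...,1],im[...,2]
m=((g>r*1.5)&(g>b*1.3)&(g>60)).astype(np.uint8)
n,l,s,c=cv2.connectedComponentsWithStats(m)
for i in range(1,n):
    if s[i,4]>60: print(s[i],c[i],onz(p,*c[i],.066,o).round(4))
```

```text
[ 0.52816067 -0.07226268  0.17200273] [[-0.1105 -0.9933  0.034 ]
 [-0.9935  0.1094 -0.033 ]
 [ 0.029  -0.0375 -0.9989]] [ 0.96339495 -0.95326849 -0.02819212] [ -1.5  36.9   5.2 111.7  -2.7  29.5 -91.4] [-0.04014684  3.73817843 -0.88923252  2.5231172  -0.17944424 -1.61779919
  0.05416513]
[401 193  22  22 366] [411.90437158 203.51912568] [ 0.5189 -0.1603  0.066 ]
[497 193  23  22 367] [507.91280654 203.8147139 ] [ 0.5079 -0.2501  0.066 ]
[306 194  22  22 368] [316.9076087  204.52445652] [ 0.5285 -0.0724  0.066 ]
```

View pics/w2.png

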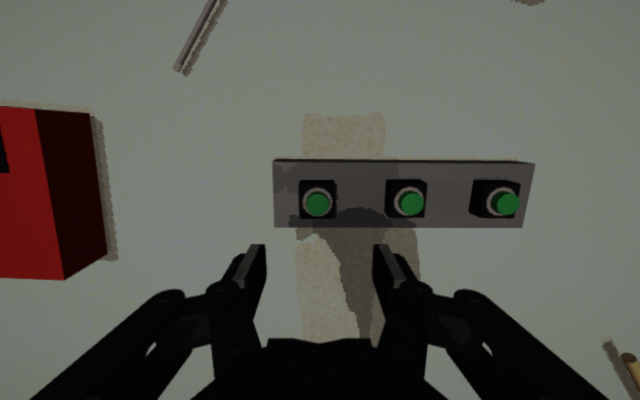

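apply_moves:
  steps: [0.0,0.0,-0.035,0.0,0.0,0.0,-0.03,0.0,0.0,0.0,0.0,0.0]

```text
time: 9.0
tcp_pos: [0.5267, -0.071, 0.1021]
eef_rot: [[-0.109, -0.994, 0.031], [-0.994, 0.108, -0.032], [0.028, -0.034, -0.999]]
contact_force: [-0.8, -0.2, -0.2]
grip_width: 0.0854
```

apply_moves:
  steps: [0.002,-0.002,-0.03,0.0,0.0,0.0,-0.025,0.0,0.0,0.0,0.0,0.0]

```text
time: 9.3
tcp_pos: [0.5281, -0.0727, 0.0451]
eef_rot: [[-0.109, -0.994, 0.029], [-0.994, 0.108, -0.031], [0.028, -0.032, -0.999]]
contact_force: [-0.1, 0.9, 0.4]
grip_width: 0.0856
```

apply_moves:
  steps: [0.0,0.0,-0.009,0.0,0.0,0.0,0.0,0.0,0.0,0.0,0.0,0.0,0.0,0.0,0.0,0.0,0.0,0.0,0.0,0.0]
  jaw: 255
  force: 40

```text
time: 9.8
tcp_pos: [0.5298, -0.073, 0.0393]
eef_rot: [[-0.109, -0.994, 0.033], [-0.994, 0.108, -0.032], [0.028, -0.036, -0.999]]
contact_force: [0.3, -0.4, -1.7]
grip_width: 0.0349
```

apply_moves:
  steps: [0.0,0.0,0.015,0.0,0.0,0.0,0.03,0.0,0.0,0.0,0.04,0.0,0.0,0.0,0.04,0.0,0.0,0.0,0.0,0.0]

```text
time: 10.3
tcp_pos: [0.5293, -0.0728, 0.1694]
eef_rot: [[-0.109, -0.994, 0.033], [-0.994, 0.108, -0.031], [0.027, -0.036, -0.999]]
contact_force: [0.8, 0.2, -1.5]
grip_width: 0.0347
```

Run:
```python
from h import *
o=readout.get_obs(); p=read_camera('wrist'); save(p,'w3.png'); print(o['tcp_pos'],np.round(o['eef_rot'],4),o['contact_force'],o['grip_width'])
p=read_camera('side'); cv2.imwrite('pics/s3.png',cv2.resize(p['image'][60:240,280:520],None,fx=3,fy=3)[:,:,::-1])
```

```text
[ 0.52928699 -0.07275536  0.16940725] [[-0.1088 -0.9935  0.0331]
 [-0.9937  0.1078 -0.0312]
 [ 0.0274 -0.0363 -0.999 ]] [ 0.8208309   0.16889479 -1.50998424] 0.034722292372159944
```

View pics/w3.png

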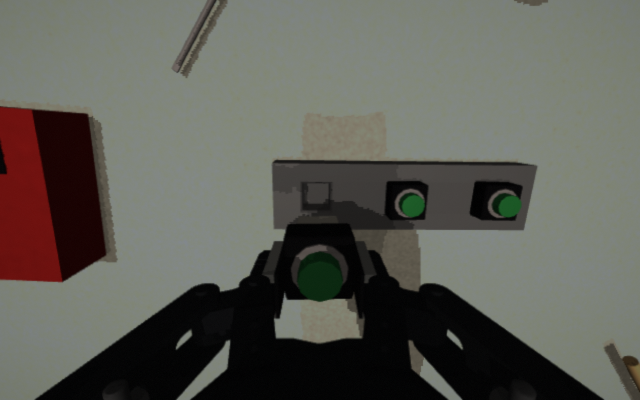

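View pics/s3.png

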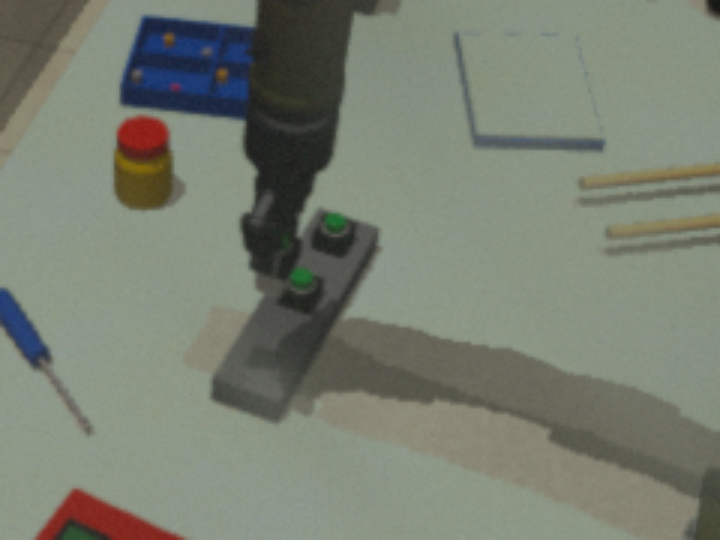

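apply_moves:
  steps: [0.003,0.044,0.0,-0.002,0.003,0.044,0.0,-0.002,0.003,0.044,0.0,-0.002,0.003,0.044,0.0,-0.002,0.003,0.044,0.0,-0.002]

```text
time: 10.9
tcp_pos: [0.5356, 0.1428, 0.1586]
eef_rot: [[-0.192, -0.981, 0.009], [-0.981, 0.191, -0.042], [0.039, -0.017, -0.999]]
contact_force: [0.8, 0.2, -1.5]
grip_width: 0.035
```

apply_moves:
  steps: [0.003,0.04,0.0,0.0,0.002,0.04,0.0,0.0,0.0,0.0,0.0,0.0]

```text
time: 11.2
tcp_pos: [0.5356, 0.2352, 0.152]
eef_rot: [[-0.179, -0.984, 0.0], [-0.983, 0.179, -0.04], [0.039, -0.008, -0.999]]
contact_force: [-0.7, -0.1, -1.3]
grip_width: 0.0347
```

Run:
```python
from h import *
o=readout.get_obs(); p=read_camera('wrist'); save(p,'w4.png'); print(o['tcp_pos'],np.round(o['eef_rot'],4),o['dq'].round(1) if hasattr(o['dq'],'round') else o['dq'])
print(proj(p,[.552,.2446,.06],o))
cv2.imwrite('pics/w4z.png',cv2.resize(p['image'][130:330,220:420],None,fx=3,fy=3)[:,:,::-1])
```

```text
[0.5355791  0.23520205 0.15197399] [[-1.793e-01 -9.838e-01  5.000e-04]
 [-9.830e-01  1.792e-01 -4.020e-02]
 [ 3.950e-02 -7.700e-03 -9.992e-01]] [2.  1.1 4.2 4.3 2.  0.2 0.7]
[301.76731835 190.06116692]
```

View pics/w4.png

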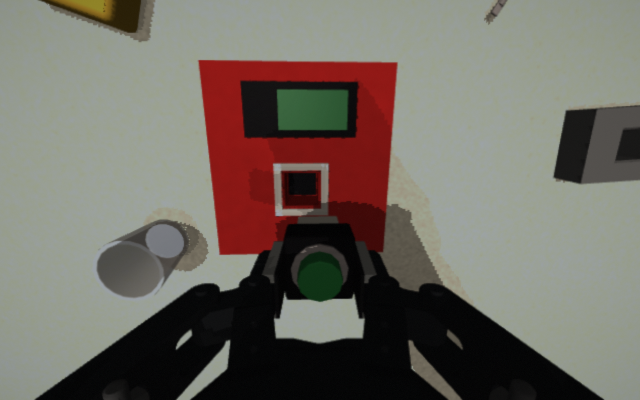

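View pics/w4z.png

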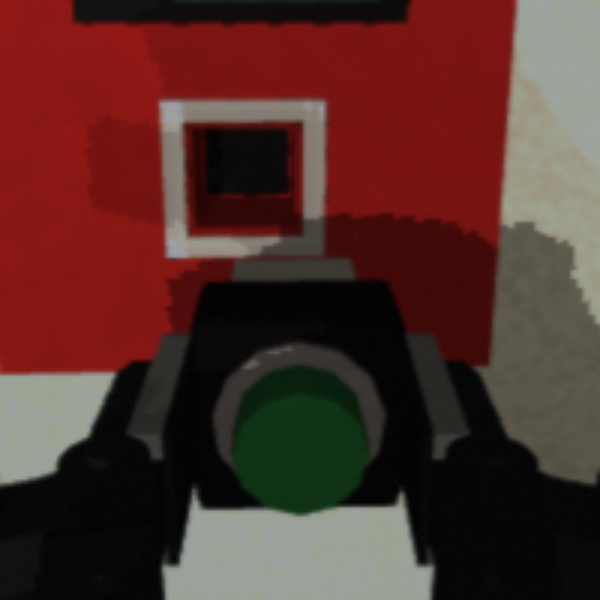

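apply_moves:
  steps: [0.018,0.006,0.0,0.0,0.0,0.0,-0.02,0.0,0.0,0.0,0.0,0.0]

```text
time: 11.55
tcp_pos: [0.5506, 0.2331, 0.1267]
eef_rot: [[-0.183, -0.983, -0.009], [-0.982, 0.184, -0.051], [0.052, -0.0, -0.999]]
contact_force: [-1.5, 0.4, -2.7]
grip_width: 0.0351
```

apply_moves:
  steps: [0.003,0.011,0.0,0.0,0.0,0.001,0.0,0.0]

```text
time: 11.75
tcp_pos: [0.5534, 0.2434, 0.1259]
eef_rot: [[-0.186, -0.982, -0.012], [-0.981, 0.187, -0.053], [0.054, 0.002, -0.999]]
contact_force: [0.7, 0.2, -0.3]
grip_width: 0.0347
```

apply_moves:
  steps: [0.0,0.0,0.0,0.0]

```text
time: 11.85
tcp_pos: [0.5536, 0.2432, 0.1263]
eef_rot: [[-0.186, -0.982, -0.011], [-0.981, 0.187, -0.053], [0.055, 0.001, -0.999]]
contact_force: [-0.1, 0.2, -1.3]
grip_width: 0.0351
```

apply_moves:
  steps: [0.001,0.002,-0.018,0.002,0.0,0.0,0.0,0.0]

```text
time: 12.05
tcp_pos: [0.5551, 0.2455, 0.1093]
eef_rot: [[-0.174, -0.985, -0.009], [-0.983, 0.174, -0.053], [0.053, -0.0, -0.999]]
contact_force: [-0.4, 0.3, -0.6]
grip_width: 0.0353
```

apply_moves:
  steps: [-0.001,-0.001,-0.008,0.0,0.0,0.0,0.0,0.0]

```text
time: 12.25
tcp_pos: [0.5546, 0.2442, 0.1022]
eef_rot: [[-0.175, -0.985, -0.008], [-0.983, 0.175, -0.052], [0.053, -0.002, -0.999]]
contact_force: [0.0, -0.2, -1.0]
grip_width: 0.0348
```

Run:
```python
from h import *
o=readout.get_obs(); p=read_camera('wrist'); print(o['tcp_pos'],np.round(o['eef_rot'],4))
a=p['image'].copy(); u=proj(p,[.552,.2446,.06],o); print(u); cv2.circle(a,tuple(int(round(k)) for k in u),1,(0,255,255),-1)
q=read_camera('side'); v=proj(q,[.552,.2446,.08]); x,y=map(int,v)
b=q['image'][y-50:y+50,x-50:x+50]
A=cv2.resize(a[150:300,230:390],(426,400)); B=cv2.resize(b,(374,400),interpolation=2)
cv2.imwrite('pics/w5.png',np.hstack([A,B])[:,:,::-1])
```

```text
[0.55462403 0.24415152 0.10221843] [[-0.1748 -0.9846 -0.0075]
 [-0.9832  0.175  -0.0522]
 [ 0.0527 -0.0017 -0.9986]]
[317.34684487 230.15907094]
```

View pics/w5.png

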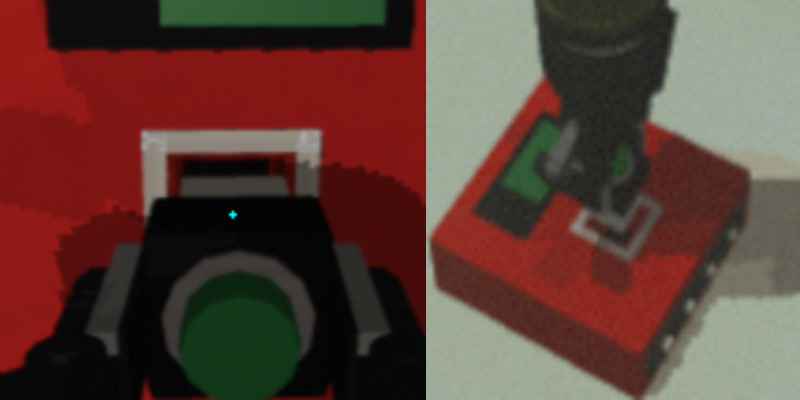

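apply_moves:
  steps: [0.0,0.0,-0.006,0.0]

```text
time: 12.45
tcp_pos: [0.5569, 0.2449, 0.0982]
eef_rot: [[-0.175, -0.985, -0.003], [-0.983, 0.175, -0.05], [0.05, -0.006, -0.999]]
contact_force: [0.5, 0.0, -1.1]
grip_width: 0.0352
```

apply_moves:
  steps: [0.0,0.0,-0.004,0.0]

```text
time: 12.55
tcp_pos: [0.5568, 0.2448, 0.0942]
eef_rot: [[-0.175, -0.984, -0.003], [-0.983, 0.175, -0.05], [0.05, -0.006, -0.999]]
contact_force: [-5.3, -0.6, 19.1]
grip_width: 0.0351
```

apply_moves:
  steps: [0.0,0.0,-0.004,0.0]

```text
time: 12.65
tcp_pos: [0.5571, 0.245, 0.093]
eef_rot: [[-0.176, -0.984, -0.002], [-0.983, 0.176, -0.049], [0.049, -0.007, -0.999]]
contact_force: [-2.3, 0.5, 4.0]
grip_width: 0.0351
```

apply_moves:
  steps: [-0.003,0.0,0.0,0.0]

```text
time: 12.75
tcp_pos: [0.5541, 0.2451, 0.0932]
eef_rot: [[-0.176, -0.984, -0.002], [-0.983, 0.176, -0.049], [0.048, -0.007, -0.999]]
contact_force: [0.2, -0.1, -1.4]
grip_width: 0.0346
```

apply_moves:
  steps: [0.0,0.0,-0.004,0.0]

```text
time: 12.85
tcp_pos: [0.5543, 0.2454, 0.0897]
eef_rot: [[-0.176, -0.984, -0.001], [-0.983, 0.176, -0.048], [0.048, -0.008, -0.999]]
contact_force: [-0.6, 0.0, -1.9]
grip_width: 0.0352
```

Going in freely (stem ~5 mm inside).

apply_moves:
  steps: [0.0,0.0,-0.005,0.0]

```text
time: 12.95
tcp_pos: [0.5544, 0.2454, 0.0843]
eef_rot: [[-0.176, -0.984, -0.0], [-0.983, 0.176, -0.048], [0.047, -0.008, -0.999]]
contact_force: [0.4, -0.1, -0.9]
grip_width: 0.0348
```

apply_moves:
  steps: [0.0,0.0,-0.005,0.0]

```text
time: 13.05
tcp_pos: [0.5544, 0.2453, 0.0785]
eef_rot: [[-0.176, -0.984, -0.001], [-0.983, 0.176, -0.048], [0.048, -0.008, -0.999]]
contact_force: [-0.4, 0.3, -0.7]
grip_width: 0.0351
```

apply_moves:
  steps: [0.0,0.0,-0.004,0.0]

```text
time: 13.15
tcp_pos: [0.5542, 0.2452, 0.0735]
eef_rot: [[-0.176, -0.984, -0.001], [-0.983, 0.176, -0.049], [0.048, -0.007, -0.999]]
contact_force: [-0.3, -0.3, -1.0]
grip_width: 0.035
```

apply_moves:
  steps: [0.0,0.0,-0.003,0.0]

```text
time: 13.25
tcp_pos: [0.554, 0.245, 0.0696]
eef_rot: [[-0.176, -0.984, -0.002], [-0.983, 0.176, -0.049], [0.049, -0.007, -0.999]]
contact_force: [0.5, -0.1, -1.5]
grip_width: 0.0352
```

apply_moves:
  steps: [0.0,0.0,-0.002,0.0]

```text
time: 13.35
tcp_pos: [0.5538, 0.2448, 0.0669]
eef_rot: [[-0.176, -0.984, -0.003], [-0.983, 0.176, -0.05], [0.049, -0.006, -0.999]]
contact_force: [-1.0, 0.1, 2.3]
grip_width: 0.0351
```

apply_moves:
  steps: [0.0,0.0,-0.001,0.0]

```text
time: 13.45
tcp_pos: [0.5537, 0.2449, 0.0666]
eef_rot: [[-0.176, -0.984, -0.003], [-0.983, 0.176, -0.049], [0.049, -0.006, -0.999]]
contact_force: [-4.9, -0.6, 17.0]
grip_width: 0.0352
```

apply_moves:
  steps: [0.0,0.0,0.0,0.0,0.0,0.0,0.0,0.0,0.0,0.0,0.0,0.0,0,0,0,0]
  jaw: 60

```text
time: 13.85
tcp_pos: [0.5545, 0.245, 0.0671]
eef_rot: [[-0.176, -0.984, -0.002], [-0.983, 0.176, -0.049], [0.048, -0.007, -0.999]]
contact_force: [-0.3, -0.0, -1.0]
grip_width: 0.0654
```

apply_moves:
  steps: [0.0,0.0,0.02,0.0,0.0,0.0,0.035,0.0,0.0,0.0,0.03,0.0,0,0,0,0]

```text
time: 14.25
tcp_pos: [0.5535, 0.2445, 0.1534]
eef_rot: [[-0.176, -0.984, -0.004], [-0.983, 0.176, -0.05], [0.05, -0.005, -0.999]]
contact_force: [1.1, 0.5, 0.1]
grip_width: 0.0652
```

Run:
```python
from h import *
o=readout.get_obs(); p=read_camera('wrist'); save(p,'w6.png'); print(o['tcp_pos'],np.round(o['eef_rot'],4))
im=p['image'].astype(int);r,g,b=im[...,0],im[...,1],im[...,2]
m=((g>r*1.5)&(g>b*1.3)&(g>60)).astype(np.uint8)
n,l,s,c=cv2.connectedComponentsWithStats(m)
for i in range(1,n):
    if s[i,4]>60: print(s[i],c[i],onz(p,*c[i],.094,o).round(4))
q=read_camera('side'); x,y=map(int,proj(q,[.552,.2446,.06]))
cv2.imwrite('pics/s6.png',cv2.resize(q['image'][y-50:y+50,x-50:x+50],None,fx=5,fy=5,interpolation=2)[:,:,::-1])
```

```text
[0.55352096 0.24445143 0.15337091] [[-0.1762 -0.9843 -0.0042]
 [-0.9831  0.1762 -0.0504]
 [ 0.0503 -0.0048 -0.9987]]
[ 293  111   68   38 2487] [325.98592682 129.83594692] [0.6167 0.2262 0.094 ]
[301 206  27  18 327] [312.9204893  214.77675841] [0.557  0.2465 0.094 ]
```

View pics/w6.png

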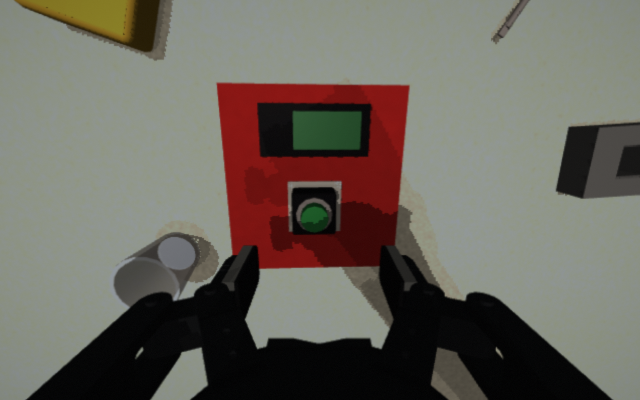

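View pics/s6.png

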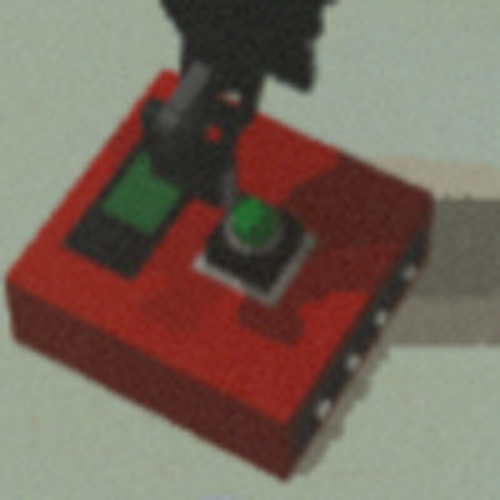

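apply_moves:
  steps: [0.0,0.0,-0.02,0.0,0.0,0.0,-0.015,0.0,0.0,0.0,0.0,0.0,0.0,0.0,0.0,0.0]
  jaw: 255

```text
time: 14.75
tcp_pos: [0.5485, 0.243, 0.1104]
eef_rot: [[-0.175, -0.984, -0.016], [-0.983, 0.176, -0.055], [0.057, 0.006, -0.998]]
contact_force: [-0.3, 0.3, -0.4]
grip_width: 0.0072
```

apply_moves:
  steps: [0.005,0.002,-0.008,0.0,0.0,0.0,0.0,0.0]

```text
time: 14.95
tcp_pos: [0.5538, 0.2452, 0.1018]
eef_rot: [[-0.175, -0.984, -0.016], [-0.983, 0.176, -0.055], [0.057, 0.006, -0.998]]
contact_force: [0.3, -0.6, -0.7]
grip_width: -0.0
```

apply_moves:
  steps: [0.0,0.0,-0.002,0.0,0.0,0.0,0.0,0.0]

```text
time: 15.15
tcp_pos: [0.5543, 0.2453, 0.0999]
eef_rot: [[-0.175, -0.984, -0.016], [-0.983, 0.176, -0.055], [0.057, 0.006, -0.998]]
contact_force: [-0.0, 0.3, 0.1]
grip_width: -0.0002
```

apply_moves:
  steps: [-0.001,0.0,-0.003,0.0]

```text
time: 15.25
tcp_pos: [0.5539, 0.2454, 0.0974]
eef_rot: [[-0.175, -0.984, -0.014], [-0.983, 0.176, -0.055], [0.056, 0.004, -0.998]]
contact_force: [-0.0, -1.0, 0.0]
grip_width: -0.0006
```

apply_moves:
  steps: [0.0,0.0,-0.002,0.0]

```text
time: 15.35
tcp_pos: [0.5536, 0.2455, 0.0953]
eef_rot: [[-0.175, -0.984, -0.014], [-0.983, 0.176, -0.055], [0.056, 0.005, -0.998]]
contact_force: [0.0, -0.4, 0.2]
grip_width: -0.0002
```

apply_moves:
  steps: [0.0,0.0,-0.001,0.0]

```text
time: 15.45
tcp_pos: [0.5537, 0.2455, 0.0943]
eef_rot: [[-0.175, -0.984, -0.014], [-0.983, 0.176, -0.054], [0.056, 0.004, -0.998]]
contact_force: [-1.0, 0.4, 4.0]
grip_width: 0.0002
```

apply_moves:
  steps: [0.0,0.0,-0.001,0.0]

```text
time: 15.55
tcp_pos: [0.5537, 0.2455, 0.0937]
eef_rot: [[-0.175, -0.984, -0.014], [-0.983, 0.176, -0.054], [0.056, 0.004, -0.998]]
contact_force: [-1.9, -0.1, 6.2]
grip_width: 0.0002
```

apply_moves:
  steps: [0.0,0.0,-0.001,0.0]

```text
time: 15.65
tcp_pos: [0.5537, 0.2455, 0.0933]
eef_rot: [[-0.175, -0.984, -0.014], [-0.983, 0.176, -0.054], [0.056, 0.004, -0.998]]
contact_force: [-1.7, -0.5, 6.1]
grip_width: -0.0002
```

apply_moves:
  steps: [0.0,0.0,-0.001,0.0]

```text
time: 15.75
tcp_pos: [0.5538, 0.2455, 0.093]
eef_rot: [[-0.175, -0.984, -0.014], [-0.983, 0.176, -0.054], [0.056, 0.004, -0.998]]
contact_force: [-1.8, 0.1, 7.0]
grip_width: 0.0001
```

apply_moves:
  steps: [0.0,0.0,-0.001,0.0]

```text
time: 15.85
tcp_pos: [0.5537, 0.2455, 0.0929]
eef_rot: [[-0.176, -0.984, -0.014], [-0.983, 0.176, -0.054], [0.055, 0.004, -0.998]]
contact_force: [-1.7, -0.7, 6.9]
grip_width: -0.0002
```

apply_moves:
  steps: [0.0,0.0,-0.001,0.0]

```text
time: 15.95
tcp_pos: [0.5537, 0.2455, 0.0927]
eef_rot: [[-0.176, -0.984, -0.013], [-0.983, 0.176, -0.054], [0.055, 0.004, -0.998]]
contact_force: [-1.7, -0.7, 7.3]
grip_width: -0.0001
```

apply_moves:
  steps: [0.0,0.0,-0.001,0.0]

```text
time: 16.05
tcp_pos: [0.5538, 0.2455, 0.0926]
eef_rot: [[-0.176, -0.984, -0.013], [-0.983, 0.176, -0.053], [0.055, 0.004, -0.998]]
contact_force: [-3.2, -1.5, 6.8]
grip_width: -0.0
```

apply_moves:
  steps: [0.0,0.0,-0.001,0.0]

```text
time: 16.15
tcp_pos: [0.5538, 0.2455, 0.0924]
eef_rot: [[-0.176, -0.984, -0.013], [-0.983, 0.176, -0.053], [0.054, 0.003, -0.999]]
contact_force: [-1.4, 0.4, 6.0]
grip_width: 0.0003
```

apply_moves:
  steps: [0.0,0.0,-0.001,0.0]

```text
time: 16.25
tcp_pos: [0.5537, 0.2455, 0.0922]
eef_rot: [[-0.176, -0.984, -0.013], [-0.983, 0.176, -0.053], [0.054, 0.003, -0.999]]
contact_force: [-2.0, -0.7, 6.2]
grip_width: -0.0001
```

apply_moves:
  steps: [0.0,0.0,-0.0015,0.0]

```text
time: 16.35
tcp_pos: [0.5537, 0.2455, 0.0915]
eef_rot: [[-0.176, -0.984, -0.013], [-0.983, 0.177, -0.052], [0.054, 0.003, -0.999]]
contact_force: [-1.4, -1.1, 6.5]
grip_width: -0.0006
```

apply_moves:
  steps: [0.0,0.0,-0.0015,0.0]

```text
time: 16.45
tcp_pos: [0.5537, 0.2455, 0.0908]
eef_rot: [[-0.176, -0.984, -0.013], [-0.983, 0.177, -0.052], [0.054, 0.003, -0.999]]
contact_force: [-1.7, -0.6, 4.4]
grip_width: 0.0003
```

apply_moves:
  steps: [0.0,0.0,-0.001,0.0]

```text
time: 16.55
tcp_pos: [0.5537, 0.2455, 0.0901]
eef_rot: [[-0.176, -0.984, -0.012], [-0.983, 0.177, -0.052], [0.053, 0.003, -0.999]]
contact_force: [-1.0, -0.8, 2.9]
grip_width: -0.0
```

apply_moves:
  steps: [0.0,0.0,-0.001,0.0]

```text
time: 16.65
tcp_pos: [0.5537, 0.2454, 0.0892]
eef_rot: [[-0.176, -0.984, -0.012], [-0.983, 0.177, -0.052], [0.053, 0.003, -0.999]]
contact_force: [-0.6, 0.4, 1.7]
grip_width: -0.0001
```

Snapped through in the cut-out (1.7 N at 5 mm). I'll hold briefly, then lift away.

apply_moves:
  steps: [0.0,0.0,0.0,0.0]

```text
time: 16.75
tcp_pos: [0.5537, 0.2454, 0.0891]
eef_rot: [[-0.176, -0.984, -0.012], [-0.983, 0.177, -0.052], [0.053, 0.003, -0.999]]
contact_force: [-1.0, 0.7, 2.2]
grip_width: 0.0001
```

apply_moves:
  steps: [0.0,0.0,0.02,0.0,0.0,0.0,0.04,0.0,0.0,0.0,0.04,0.0,0,-0.03,0.02,0,0,0,0,0]

```text
time: 17.25
tcp_pos: [0.5535, 0.2146, 0.2106]
eef_rot: [[-0.175, -0.985, -0.013], [-0.983, 0.175, -0.054], [0.055, 0.003, -0.998]]
contact_force: [0.9, -0.7, -0.4]
grip_width: -0.0001
```

apply_moves:
  steps: [0,-0.04,0.0,0.0,0,-0.04,0.0,0.0,0,-0.03,0.0,0.0,0,0,0,0]

```text
time: 17.65
tcp_pos: [0.5535, 0.1026, 0.2101]
eef_rot: [[-0.172, -0.985, -0.011], [-0.984, 0.173, -0.052], [0.053, 0.001, -0.999]]
contact_force: [0.1, -0.2, -0.2]
grip_width: 0.0001
```

Run:
```python
from h import *
o=readout.get_obs(); print(o['tcp_pos'],np.round(o['contact_force'],2),o['time'])
p=read_camera('top'); save(p,'top9.png')
for X in ([.552,.2446,.094],[.518,-.1614,.066],[.507,-.2511,.066]): print(proj(p,X))
q=read_camera('side'); x,y=map(int,proj(q,[.552,.2446,.06]))
x2,y2=map(int,proj(q,[.518,-.16,.05]))
f=lambda c:cv2.resize(c,(400,400),interpolation=2)
cv2.imwrite('pics/s9.png',np.hstack([f(q['image'][y-50:y+50,x-50:x+50]),f(q['image'][y2-50:y2+50,x2-50:x2+50])])[:,:,::-1])
```

```text
[0.55350474 0.10264164 0.21012631] [ 0.12 -0.23 -0.19] 17.65
[238.49898417 223.31764607]
[424.22586849 234.35667931]
[465.1140359  238.26470995]
```

View pics/s9.png

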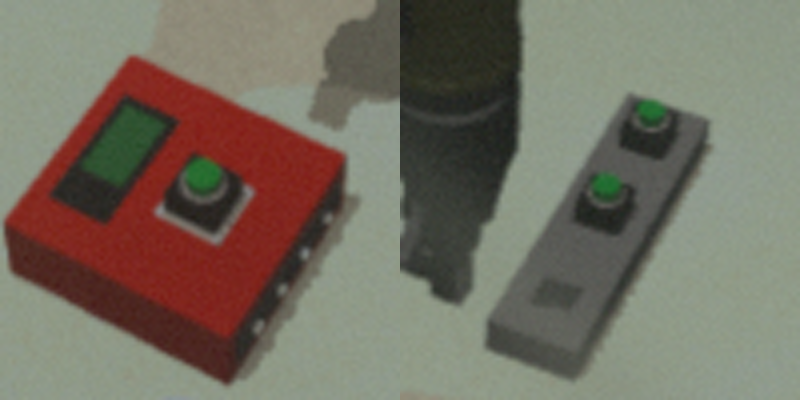

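View pics/top9.png

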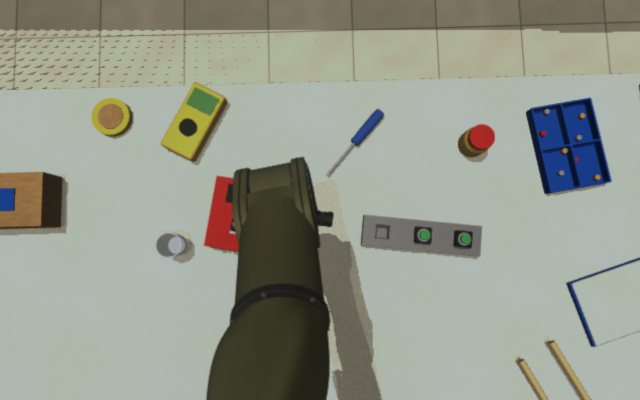

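The side view shows the switch seated upright in the cut-out with its cap sprung back. The soft switches are still in their pockets, and the pot, driver and beaker are where they started. Handing in.

```bash
python3 -c "
from station import env; print(env.job_done())"
```

```text
the job is handed in; nothing more can be done
None
```

The good switch is fitted in the controller's cut-out and proved there, and the job was handed in at about 17.8 s of the 72 s allowed. The hand-in gives no verdict.

- **Finding the good one:** I pressed all three caps in the rack. Two only climbed, to about 6.4 N and 6.5 N, so they are soft. I stopped those presses about 1 mm short of the hard stop. The third, nearest the controller, rose to about 6.7 N, broke over and fell to about 1–2 N at 5 mm.
- **Fitting:** I lifted that switch out and lowered it into the cut-out. The stem touched a chamfer once, at about 19 N on the wrist, and went in freely after a 3 mm shift back. It seated at the expected height, and I let go.
- **Proving:** pressing it again in the cut-out, the force peaked at about 7 N and fell to about 2 N at 5 mm. Then I raised and moved the arm clear.

**Last checks:**
- **Fitted switch:** the side view shows it upright, with its bezel down on the deck and its cap sprung back. My last wrist-camera measurement put the cap about 5 mm in x and 2 mm in y from the expected centre. I put that down to shadow hiding part of the cap and did not re-measure. The arm hid the switch in the last top view.
- **Everything else:** the soft switches are still in their pockets, and the pot, screwdriver and beaker look unmoved. The wrist force was about zero.
- **Arm drift:** the tool tilted by up to 0.06 rad during the run. I did not correct it, and it did not stop the fit.

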